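Nudge a steel angle bracket onto the weld jig's pins

TASK

The steel angle bracket lies cocked on the noses of the welding jig's two locating pins. Without picking it up, push it sideways across the jig with the fingers until both of its holes drop over the pins and it lies flat on the jig, then move clear. Leave the tin, the magnetic square and the pack of rods where they are.

Things in the scene. Friction and masses are not known exactly. Their poses are not given: they have to be found in the camera images.
- jig: Fixed dark steel slab 200 (x) x 220 (y) x 15 mm on the table. Origin: centre of its underside; x roughly away from the robot, z up. Two brass pins stand on its top at x = +20, y = +-40 mm. Yellow corner marks frame the seated bracket (its outline plus 4 mm front and rear, 2 mm at the sides), whose origin is then at x = +8, y = 0, z = +15 mm, axes along the jig's.
- bracket: Loose bright steel angle, 0.6 to 0.92 kg, that slides when pushed. Flat leg 110 (x) x 150 (y) x 5 mm with two 15 mm through holes at x = +12, y = +-40 mm. Upright leg, 5 mm thick, 150 mm wide, along the whole rear edge (x = -55 to -50 mm, robot's side), up to 40 mm above the underside, red stripe on its outer face. Origin: centre of the flat leg's underside.
- hole_left (a point): centre of the bracket's +y hole, at the underside
- hole_right (a point): centre of the bracket's -y hole, at the underside
- pin_left (a point): Foot of the jig's +y pin, on its axis, at the slab's top. Each pin is 12 mm in diameter for 6 mm, then tapers to a nose 4 mm across, 12 mm above the slab's top.
- pin_right (a point): foot of the jig's -y pin, on its axis, at the slab's top
- rear_edge (a point): Middle of the bracket's lower rear edge, below the upright leg. At the start this edge rests on the jig's top; the bracket lies 16 to 34 mm too far back (towards this edge), up to 22 mm to either side, and is turned up to 0.15 rad from the jig.
- front_edge (a point): Middle of the bracket's lower front edge. At the start the flat leg leans on both pin noses between the holes and this edge, which is tilted up by 0.11 to 0.15 rad; the front falls onto the jig when the holes meet the pins.
- tin: Closed round tin with a blue band and a white lid, 68 mm in diameter, 65 mm tall, standing to the left of the jig. Origin: centre of its underside. To be left alone.
- magnet: Red magnetic welding square, about 66 x 66 x 22 mm, with steel bars on two sides, lying to the right of the jig. Origin: centre of the red block's underside. To be left alone.
- rodpack: Orange pack of welding rods, 50 x 230 x 24 mm, lying beyond the jig; grey rod ends stick out 37 mm at +y. Origin: centre of its underside. To be left alone.
Not all that is in view belongs to the job. There is more than one size of the bracket; the one meant has the size given above.

How it is judged (in metres and radians):
At the end, for the whole second after the job is handed in: Both holes are over their pins (each hole's centre within 3.5 mm of its pin's axis), the bracket's underside is within 2.2 mm of the jig's top at the holes and the rear edge, tilted less than 0.03 rad, and at rest (horizontal distance between hole_left and pin_left below 0.0035 m and z of each of hole_left, hole_right, rear_edge in the frame of jig below 0.0172 m and horizontal distance between hole_right and pin_right below 0.0035 m and angle between bracket's own z axis and vertical below 0.03 rad and linear speed of bracket below 0.01 m/s); the robot touches nothing.
It fails at once if the bracket's rear edge is lifted more than 6 mm off the jig (z of rear_edge in the frame of jig above 0.021 m).
It fails at once if the bracket's front edge is raised more than 32 mm above the jig's top (it is lifted or tipped up) (z of front_edge in the frame of jig above 0.047 m).
It fails at once if the tin is shifted by more than 15 mm (distance of tin from where it was at the start of the episode above 0.015 m).
It fails at once if the magnetic square is shifted by more than 15 mm (distance of magnet from where it was at the start of the episode above 0.015 m).
It fails at once if the pack of rods is shifted by more than 15 mm (distance of rodpack from where it was at the start of the episode above 0.015 m).
It also fails if it takes over 56 s, if anything falls off the work surface, if the arm or the gripper's body presses on something with over 40 N, if the wrist force passes 120 N, or if a joint passes its speed limit or range.

ROBOT

A 6-joint arm with a two-finger parallel gripper is mounted at the origin on the work surface. World frame = base frame: x ahead of the robot, y to its left, z up, the work surface at z = 0. Lengths are in mm, angles in rad, forces in N, time in s.
With the tool pointing down it reaches from about 275 to 1000 mm from the base axis. Payload 8.4 kg.
Tool frame: the origin (TCP) lies at the very end of the fingers, on their centre line; the grasp point (between the pads) lies 19 mm behind it (r.pinch_z is the distance from the TCP to the grasp point, in mm); z points along the fingers, y is the line along which they close (so a half turn about z gives the same grasp; the last joint's range is limited). The gripper opens to 85 mm and grips with 20 to 120 N. Pads are 22 mm wide; open, the fingers measure 114 mm over their backs; the gripper's body (76 mm by 85 mm) begins 54 mm behind the grasp point. The pads swing forward as they close: fully open they stand 13 mm farther back than shut.
Start: joints at [1.302, 0.353, 1.633, -0, 1.155, -0.002], TCP at [164.777, 602.89, 231.281] pointing down, gripper open.
Joint ranges: [-2.63, 2.63], [-0.92, 2.1], [0.06, 2.66], [-1.3, 4.44], [0, 2.69], [-3.02, 3.02]. Speed limits (rad/s): [2.22, 2.22, 2.79, 3.14, 3.14, 3.14].

INTERFACE

Orientations are given as [roll, pitch, yaw] about the fixed x, y, z axes, in that order (R = Rz(yaw) Ry(pitch) Rx(roll)).
In Python, from rig import r gives the robot as it stands.
- The arm moves only by the tool carry_out, never from a script. Its argument "series" is a list of rows, each a list of 7 numbers: the turn, a rotation vector about the tool's x, y, z as a fraction of full scale, then the shift along the tool's x, y, z as a fraction of full scale, then the gripper command: -1 is fully open, 1 is shut, values between are in proportion. A call has 1 to 8 rows; each row is the pose to reach, as a shift and turn from the pose commanded when the call began, along the tool's axes at that moment, turning the shorter way round; what a row does not reach only later rows make up. Full scale, the value 1, is 0.25 m for a shift and pi rad for a turn. A row lasts 1/8 s, in which the tool goes at most 62.5 mm and 10.7 degrees, less where a joint would pass 70% of its speed; a pose out of reach is approached as far as the arm can. A call with a number of a shift or a turn outside -1 to 1 is refused whole. A call with a gripper value outside its range is refused whole. The fingers move at their own pace and stop on an object; "force" is the grip in N (left out, the last holds). Time passes only in rows, so rows that repeat a pose let the fingers close. It gives the time, the measured TCP pose, the force, the opening and the grip force at its end, in the units of the state.
- r.sense(): the state, without advancing time (a new reading comes with each control period).
- r.grab_frame(name): name is "side" or "top"; returns the picture (420x560x3 uint8, red, green, blue); there is no depth.
- r.get_calibration(name): a dict with "K" (3x3 intrinsics, pixels), "pose" (4x4, takes a point from camera to world coordinates). Camera axes: x right, y up, looking along -z (the intrinsics and any distortion apply to the point x, -y, -z); pixel columns grow to the right and rows downward; lengths in mm; the calibration is good to about 2 mm. A picture is of the moment at which its call begins. get_calibration takes no time and is no camera call.
- r.sign_off(): hands the job in; it is judged then, once.
Trained networks look in the newest picture that a camera, given by its name, has taken for a name from the list of things; names that differ only in an ending like _2 or _b are one class to them, and where a whole thing is asked for, a point or a joint stands for the part that bears it (a point fixed in the world has none). Each returns a list of dicts, best first, with "score" (0 to 1); they miss things now and then, are a little off and sometimes report something else, mostly with a low value. They report only what shows in the picture. A call takes as long as a camera call. They do not tell look-alikes from the thing itself.
- r.silhouettes(camera, label): "region" (420x560 bool, what is visible of it) and "position" ([row, column] in pixels, amid what is visible of it).
The state is a dict: "clock": time; "qpos": joint angles; "qvel": joint speeds; "joint_efforts": joint torques, N m; "eef_pos": TCP position; "tcp_rot": TCP orientation; "contact_force": force on the tool from outside, world axes, zero at the start; "wrist_torque": the same for the moment, N m; "opening": opening from 0.0 (shut) to 1.0 (fully open); "grasp_force": force on a finger pad.
Only numpy, scipy, OpenCV 4.12 (cv2) and the standard library are available. Lean on these libraries where they do the work, as an engineer would, in place of code of your own. Each camera call takes 0.05 s, during which the arm holds its last target. There are 200 camera calls.

## Working session

There is one attempt and no reset: what is moved stays moved. The work goes in short steps, Python scripts to look and compute and a tool call to move; the robot and the scene stay as the last step left them, time stands still between calls to the robot, and variables do not carry over. Pictures are saved under pics/ and viewed, at most 10 in all, crops included, and the job is handed in when it is done.

Besides the shell and the picture viewer there is one more tool, called after "Request:" by a JSON object that holds its "fn" and its "kwargs", one argument or row to a line. carry_out: Moves the arm, as the interface text tells. Its arguments: {"type":"object","properties":{"series":{"type":"array"},"force":{"type":"number"}},"required":["series"]}

```bash
mkdir -p pics; ls
python3 - <<'E'
from rig import r
import cv2,numpy as np
s=r.sense();print({k:np.round(v,3).tolist() for k,v in s.items()})
for n in("side","top"):
    im=r.grab_frame(n);cv2.imwrite(f"pics/{n}0.png",im[:,:,::-1])
    c=r.get_calibration(n);print(n,np.round(c["K"],1).tolist(),np.round(c["pose"],3).tolist(),[k for k in c])
    for l in("jig","bracket","tin","magnet","rodpack"):
        for d in r.silhouettes(n,l)[:3]:print(n,l,round(d["score"],2),np.round(d["position"]),d["region"].sum())
E
```

```text
pics
{'clock': 0.0, 'qpos': [1.302, 0.354, 1.634, -0.0, 1.155, -0.002], 'qvel': [-0.001, -0.001, 0.002, 0.002, 0.001, -0.001], 'joint_efforts': [-0.003, -60.524, -34.206, -0.0, 0.009, 0.0], 'eef_pos': [164.671, 602.422, 230.56], 'tcp_rot': [-3.14, 0.0, 2.875], 'contact_force': [-0.248, -0.953, 0.312], 'wrist_torque': [0.004, -0.034, -0.002], 'grasp_force': 0.0, 'opening': 1.001}
side [[405.1, 0.0, 273.5], [0.0, 405.1, 203.5], [0.0, 0.0, 1.0]] [[0.943, 0.23, -0.241, 434.177], [-0.333, 0.669, -0.665, -503.249], [0.008, 0.707, 0.707, 666.526], [0.0, 0.0, 0.0, 1.0]] ['K', 'pose']
side jig 0.59 [297. 266.] 6314
side bracket 0.98 [200. 184.] 1143
side bracket 0.61 [284. 230.] 4310
side tin 0.97 [201. 254.] 1065
side magnet 0.97 [393. 287.] 2081
side rodpack 0.71 [264. 350.] 2695
top [[418.4, 0.0, 284.4], [0.0, 418.4, 207.2], [0.0, 0.0, 1.0]] [[-0.007, 0.998, -0.07, 558.217], [-1.0, -0.008, -0.021, 49.383], [-0.021, 0.07, 0.997, 863.982], [0.0, 0.0, 0.0, 1.0]] ['K', 'pose']
top jig 0.64 [231. 351.] 6274
top bracket 0.85 [262. 354.] 4551
top bracket 0.61 [282. 224.] 2185
top tin 0.77 [210. 258.] 942
top magnet 0.57 [248. 463.] 1213
top rodpack 0.63 [144. 352.] 3232
```

View pics/side0.png

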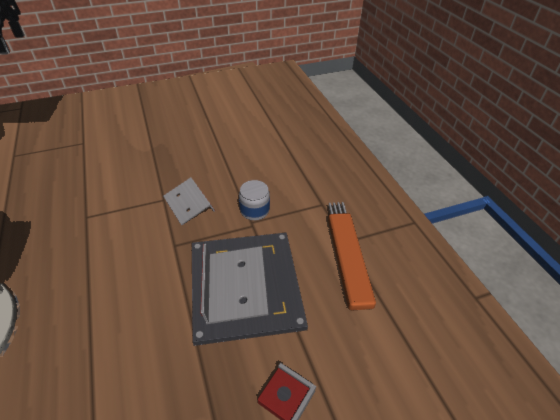

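View pics/top0.png

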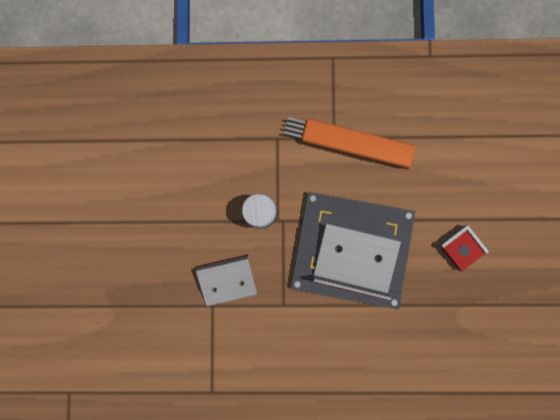

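Both views show the bracket on the jig (top view around row 258, col 355). The smaller look-alike lies beside it (row 282, col 226) and can be ignored. I'll zoom in to get corner pixels.

Run:
```python
import cv2
a=cv2.imread("pics/top0.png")[185:315,280:425];cv2.imwrite("pics/topc.png",cv2.resize(a,None,fx=4.5,fy=4.5,interpolation=cv2.INTER_CUBIC))
a=cv2.imread("pics/side0.png")[225:345,180:310];cv2.imwrite("pics/sidec.png",cv2.resize(a,None,fx=5,fy=5,interpolation=cv2.INTER_CUBIC))
```

```text
(no output)
```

View pics/topc.png

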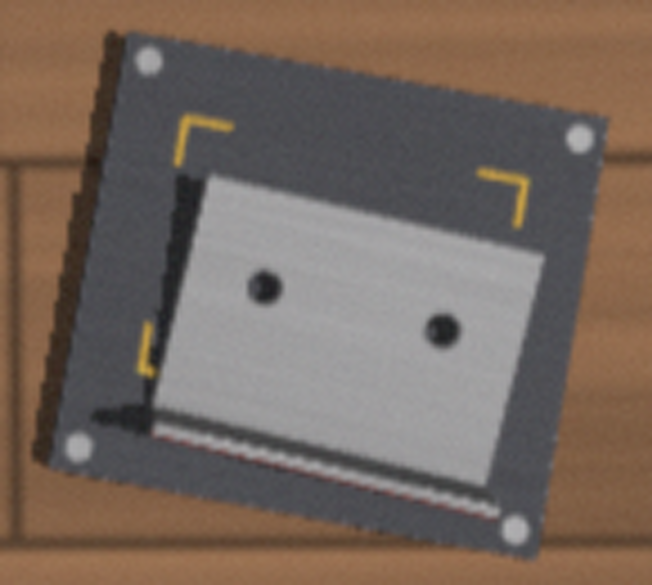

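View pics/sidec.png

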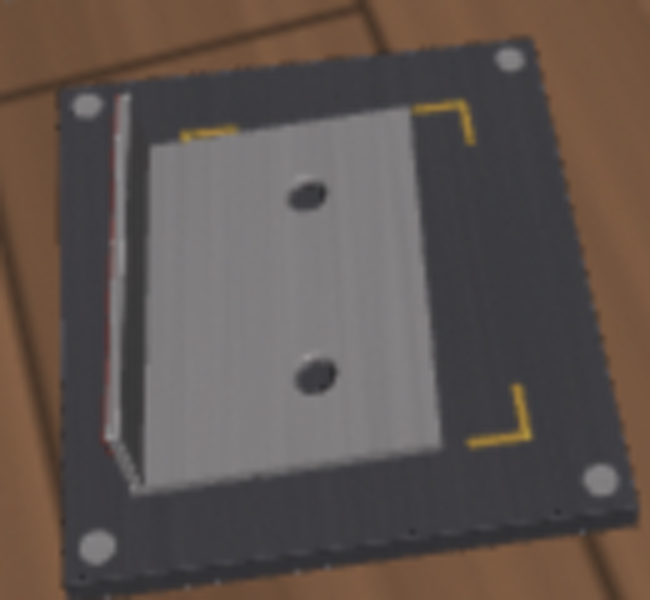

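```bash
cat > h.py <<'E'
import numpy as np
from rig import r
from scipy.optimize import least_squares
from scipy.spatial.transform import Rotation as R
def proj(n,P):
    c=r.get_calibration(n);T=np.linalg.inv(c["pose"]);p=np.atleast_2d(P)@T[:3,:3].T+T[:3,3]
    p=p*[1,-1,-1];q=p@np.array(c["K"]).T;return q[:,:2]/q[:,2:]
def uncrop(p,x0,y0,s): return (np.array(p)+.5)/s-.5+[x0,y0]
def brk(v,P): # v=x,y (rear edge middle), yaw, tilt, at z=15
    return R.from_euler('ZY',[v[2],-v[3]]).apply(np.array(P,float)+[55,0,0])+[v[0],v[1],15]
def jg(v,P): return R.from_euler('Z',v[2]).apply(np.array(P,float))+[v[0],v[1],0]
JP=[[100,110,15],[100,-110,15],[-100,-110,15],[-100,110,15],[67,77,15],[67,-77,15]]
BP=[[55,75,5],[55,-75,5],[12,40,5],[12,-40,5],[-55,75,40],[-55,-75,40]]
def fit(obs,jig=None,v0=(540,-100,-.2,.1)):
    # obs: {cam:(jigpix,brkpix)} ; per-camera pixel offset with prior
    cams=list(obs)
    def f(p):
        e=[p[7:]/1.0]
        for i,n in enumerate(cams):
            o=p[7+2*i:9+2*i]
            if jig is None: e.append((proj(n,jg(p[:3],JP))+o-obs[n][0]).ravel())
            else: e.append((proj(n,jg(jig,JP))+o-obs[n][0]).ravel() if obs[n][0] is not None else [0])
            e.append((proj(n,brk(p[3:7],BP))+o-obs[n][1]).ravel())
        return np.concatenate(e)
    s=least_squares(f,[560,-60,-.2,*v0]+[0]*2*len(cams),loss='soft_l1')
    return s.x,f(s.x)
def report(j,b):
    h=jg(j,[[20,40,15],[20,-40,15]]);k=brk(b,[[12,40,0],[12,-40,0]])
    Rj=R.from_euler('Z',-j[2])
    print("jig",np.round(j,3),"brk rear",np.round(b,3),"relyaw",round(b[2]-j[2],4))
    print("hole-pin in jig frame",np.round(Rj.apply(k-h),1).tolist())
    print("seated rear world",np.round(jg(j,[-47,0,15]),1))
E
python3 - <<'E'
from h import *
t=lambda p:uncrop(p,280,185,4.5); s=lambda p:uncrop(p,180,225,5)
obs={"top":(t([[128,33],[608,118],[537,558],[52,465],[183,116],[530,180]]),t([[208,175],[545,255],[265,288],[443,330],[152,433],[498,518]])),
"side":(s([[530,38],[637,512],[66,585],[58,90],[465,100],[530,438]]),s([[411,107],[441,445],[307,196],[316,376],[118,95],[107,438]]))}
x,e=fit(obs);report(x[:3],x[3:7]);print(np.round(x[7:],2));print(np.round(e[4:],1))
print(r.sense()["tcp_rot"])
E
```

```text
jig [ 5.32877e+02 -6.97510e+01 -1.88000e-01] brk rear [ 4.62534e+02 -6.17410e+01 -2.44000e-01  1.27000e-01] relyaw -0.0555
hole-pin in jig frame [[-22.0, -9.1, 8.5], [-26.5, -8.9, 8.5]]
seated rear world [486.7 -60.9  15. ]
[ 0.32  0.92  0.43 -0.14]
[-0.1 -0.5  0.5 -0.1  0.2  0.9 -0.8  1.1  0.8 -0.1 -1.  -0.7  0.4 -0.2
 -0.1 -0.1 -0.2 -0.2 -0.3  0.1  0.1 -0.2  0.1 -0.2  0.4 -0.3  0.6 -0.7
 -1.1  0.6 -0.4 -0.3  0.4  1.   0.1 -0.2 -0.2  0.2  0.2 -0.  -0.  -0.2
 -0.1 -0.2 -0.2 -0.1 -0.5  0.5]
[-3.14153938e+00 -5.41600872e-05  2.87476952e+00]
```

Fit residuals are below about 1 px, and the offset, yaw and tilt agree with the text. The holes are 22 and 26 mm too far back and 9 mm too far right, with a relative yaw of -0.056.

My plan is to push it left on its right edge with shut fingers, then forward on the upright with both fingers open.

```bash
cat >> h.py <<'E'
J=np.array([532.9,-69.8,-.188])
def rows(*tg,yaw=J[2]+np.pi,world=False):
    s=r.sense();R0=R.from_euler('xyz',s["tcp_rot"]);p=np.array(s["eef_pos"])
    print("at jig",np.round(R.from_euler('Z',-J[2]).apply(p-[J[0],J[1],0]),1),"F",np.round(R.from_euler('Z',-J[2]).apply(s["contact_force"]),1),"open",round(float(s["opening"]),2),"t",round(s["clock"],2),"yaw",np.round(s["tcp_rot"],3))
    for t in tg:
        w=np.array(t) if world else jg(J,t)
        rv=(R0.inv()*R.from_euler('xyz',[np.pi,0,yaw])).as_rotvec()/np.pi
        d=R0.inv().apply(w-p)/250
        print(t,np.round(w,1),"->",np.round(rv,4).tolist(),np.round(d,3).tolist())
E
python3 - <<'E'
from h import *
rows([400,250,200],[480,-60,200],[500,-160,150],world=True)
b=np.array([462.5,-61.7,-.244,.127])
c=brk(b,[[-5,-75,0],[-5,75,0],[-55,40,0],[-55,-40,0]])
print(np.round(R.from_euler('Z',-J[2]).apply(c-[J[0],J[1],0]),1))
rows([-25,-125,120],[-25,-115,21])
E
```

```text
at jig [-487.4  592.   231.3] F [-0.2  0.2 -0.4] open 1.0 t 0.6 yaw [-3.142 -0.     2.875]
[400, 250, 200] [400 250 200] -> [-0.0, -0.0, -0.0251] [-1.28, -1.113, 0.125]
[480, -60, 200] [480 -60 200] -> [-0.0, -0.0, -0.0251] [-1.915, -2.225, 0.125]
[500, -160, 150] [ 500 -160  150] -> [-0.0, -0.0, -0.0251] [-2.098, -2.59, 0.325]
[[-25.4 -82.9  21.3]
 [-17.   66.9  21.3]
 [-68.4  34.7  15. ]
 [-72.9 -45.1  15. ]]
at jig [-487.4  592.   231.3] F [-0.2  0.2 -0.4] open 1.0 t 0.6 yaw [-3.142 -0.     2.875]
[-25, -125, 120] [ 485.  -187.9  120. ] -> [-0.0, -0.0, -0.0251] [-2.07, -2.714, 0.445]
[-25, -115, 21] [ 486.8 -178.1   21. ] -> [-0.0, -0.0, -0.0251] [-2.067, -2.674, 0.841]
```

Request:
{"fn": "carry_out", "kwargs": {
  "series": [
    [0,0,-0.025,-0.14,-0.18,0.02,1],
    [0,0,-0.025,-0.28,-0.36,0.05,1],
    [0,0,-0.025,-0.42,-0.54,0.07,1],
    [0,0,-0.025,-0.56,-0.72,0.1,1],
    [0,0,-0.025,-0.69,-0.9,0.12,1],
    [0,0,-0.025,-0.69,-0.9,0.12,1]
  ],
  "force": 40
}}

```text
clock: 1.35
eef_pos: [272.3, 337.2, 201.0]
tcp_rot: [-3.14, -0.0, 2.95]
contact_force: [-1.6, -0.1, -0.4]
opening: -0.0
grasp_force: 0.0
```

Run:
```python
from h import *
rows([-25,-125,120],[-25,-115,21])
```

```text
at jig [-332.1  351.1  201. ] F [-1.5 -0.3 -0.4] open -0.0 t 1.35 yaw [-3.14 -0.    2.95]
[-25, -125, 120] [ 485.  -187.9  120. ] -> [-0.0005, -0.0001, -0.0012] [-1.236, -1.899, 0.327]
[-25, -115, 21] [ 486.8 -178.1   21. ] -> [-0.0005, -0.0001, -0.0012] [-1.235, -1.859, 0.723]
```

Request:
{"fn": "carry_out", "kwargs": {
  "series": [
    [0,0,-0.001,-0.13,-0.19,0,1],
    [0,0,-0.001,-0.26,-0.38,0,1],
    [0,0,-0.001,-0.38,-0.57,0,1],
    [0,0,-0.001,-0.5,-0.76,0,1],
    [0,0,-0.001,-0.62,-0.96,0,1],
    [0,0,-0.001,-0.62,-0.96,0,1]
  ]
}}

```text
clock: 2.1
eef_pos: [380.9, 73.0, 201.7]
tcp_rot: [3.141, 0.001, 2.951]
contact_force: [-0.2, -0.1, 0.3]
opening: 0.002
grasp_force: 0.0
```

Run:
```python
from h import *
rows([-25,-125,120],[-25,-120,20])
```

```text
at jig [-176.   111.9  201.7] F [-0.2 -0.2  0.3] open 0.0 t 2.1 yaw [3.141e+00 1.000e-03 2.951e+00]
[-25, -125, 120] [ 485.  -187.9  120. ] -> [0.0, 0.0005, -0.0009] [-0.606, -0.946, 0.328]
[-25, -120, 20] [ 485.9 -183.    20. ] -> [0.0, 0.0005, -0.0009] [-0.605, -0.926, 0.728]
```

Request:
{"fn": "carry_out", "kwargs": {
  "series": [
    [0,0,-0.001,-0.15,-0.23,0.05,1],
    [0,0,-0.001,-0.3,-0.46,0.1,1],
    [0,0,-0.001,-0.45,-0.69,0.2,1],
    [0,0,-0.001,-0.6,-0.93,0.33,1],
    [0,0,-0.001,-0.6,-0.93,0.5,1],
    [0,0,-0.001,-0.605,-0.926,0.65,1],
    [0,0,-0.001,-0.605,-0.926,0.728,1],
    [0,0,-0.001,-0.605,-0.926,0.728,1]
  ]
}}

```text
clock: 3.1
eef_pos: [485.0, -178.1, 17.8]
tcp_rot: [3.141, -0.003, 2.961]
contact_force: [0.7, 0.4, 0.2]
opening: -0.003
grasp_force: 0.0
```

Run:
```python
from h import *
rows([-25,-99,20],[-25,-90,20])
```

```text
at jig [ -26.8 -115.4   17.8] F [0.6 0.6 0.2] open -0.0 t 3.1 yaw [ 3.141e+00 -3.000e-03  2.961e+00]
[-25, -99, 20] [ 489.8 -162.4   20. ] -> [0.0002, -0.0009, 0.0023] [-0.008, 0.065, -0.009]
[-25, -90, 20] [ 491.5 -153.5   20. ] -> [0.0002, -0.0009, 0.0023] [-0.008, 0.101, -0.009]
```

Request:
{"fn": "carry_out", "kwargs": {
  "series": [
    [0,0,0.002,0,0.03,-0.004,1],
    [0,0,0.002,0,0.06,-0.004,1],
    [0,0,0.002,0,0.07,-0.004,1],
    [0,0,0.002,0,0.08,-0.004,1],
    [0,0,0.002,0,0.09,-0.004,1],
    [0,0,0.002,0,0.1,-0.004,1],
    [0,0,0.002,0,0.1,-0.004,1]
  ]
}}

```text
clock: 3.98
eef_pos: [489.8, -155.2, 20.3]
tcp_rot: [3.142, 0.0, 2.953]
contact_force: [0.5, 0.7, 1.6]
opening: 0.003
grasp_force: 0.8
```

Run:
```python
from h import *
import cv2
rows([-25,-90,20])
a=r.grab_frame("top")[185:315,280:425,::-1];cv2.imwrite("pics/top1.png",cv2.resize(a,None,fx=4.5,fy=4.5,interpolation=cv2.INTER_CUBIC))
```

```text
at jig [-26.4 -91.9  20.3] F [0.3 0.8 1.6] open 0.0 t 3.98 yaw [3.142 0.    2.953]
[-25, -90, 20] [ 491.5 -153.5   20. ] -> [0.0, 0.0, -0.0001] [-0.005, 0.008, 0.001]
```

View pics/top1.png

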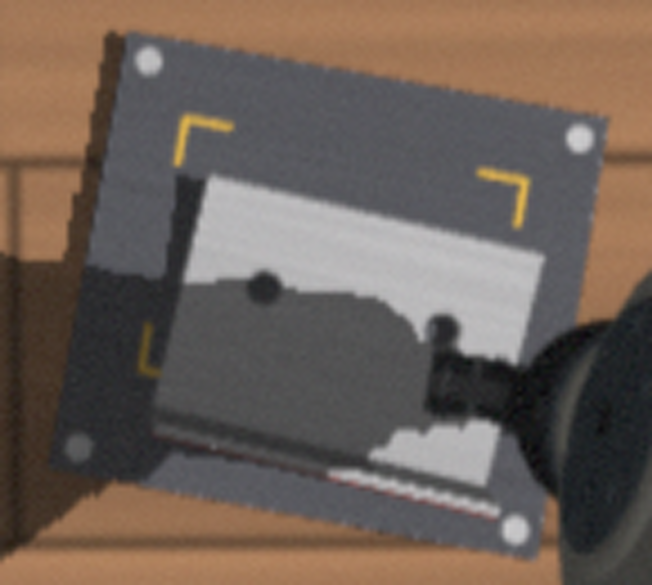

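The bracket hasn't moved yet: the front corners are still at crop (208,175) and (545,255), and the finger is just reaching the right edge. I'll keep pushing and track the front corners by optical flow.

Request:
{"fn": "carry_out", "kwargs": {
  "series": [
    [0,0,0,-0.005,0.008,0,1],
    [0,0,0,-0.005,0.016,0,1],
    [0,0,0,-0.005,0.024,0,1],
    [0,0,0,-0.005,0.024,0,1]
  ]
}}

```text
clock: 4.53
eef_pos: [492.8, -149.8, 20.5]
tcp_rot: [-3.141, 0.001, 2.953]
contact_force: [0.3, -4.6, 2.9]
opening: 0.002
grasp_force: 2.4
```

```bash
cat >> h.py <<'E'
import cv2
PTS={"top":uncrop([[208,175],[545,255],[265,288],[443,330]],280,185,4.5),"side":uncrop([[411,107],[441,445],[307,196],[316,376]],180,225,5)}
def track(save=None):
    for n in PTS:
        a=cv2.imread(f"pics/{n}0.png",0);im=r.grab_frame(n);b=cv2.cvtColor(im,cv2.COLOR_RGB2GRAY)
        q,st,er=cv2.calcOpticalFlowPyrLK(a,b,PTS[n].astype(np.float32)[:,None],None,winSize=(13,13),maxLevel=2)
        # world shift at z~27: solve via numeric jacobian
        Ji=np.linalg.inv(np.array([(proj(n,jg(J,[40+10*(k==0),10*(k==1),27]))-proj(n,jg(J,[40,0,27])))[0]/10 for k in (0,1)]).T)
        print(n,"jig shift FL,FR,HL,HR:",[np.round(Ji@(u-v),1).tolist() if s else None for u,v,s in zip(q[:,0],PTS[n],st[:,0])],np.round(er[:,0]).tolist())
        if save: cv2.imwrite(f"pics/{save}_{n}.png",im[:,:,::-1])
E
python3 - <<'E'
from h import *
rows([-25,-85,20]);track()
E
```

```text
at jig [-24.4 -86.1  20.5] F [ 1.1 -4.5  2.9] open 0.0 t 4.53 yaw [-3.141e+00  1.000e-03  2.953e+00]
[-25, -85, 20] [ 492.5 -148.6   20. ] -> [-0.0001, 0.0004, -0.0] [0.002, 0.004, 0.002]
top jig shift FL,FR,HL,HR: [[-2.4, 5.4], [1.7, 3.6], [-4.5, 4.5], [-13.3, -0.0]] [16.0, 13.0, 46.0, 72.0]
side jig shift FL,FR,HL,HR: [[-3.0, 2.0], [0.9, 4.8], [21.9, 33.8], [-28.3, 25.8]] [9.0, 3.0, 22.0, 78.0]
```

Request:
{"fn": "carry_out", "kwargs": {
  "series": [
    [0,0,0,0,0.006,0.001,1],
    [0,0,0,0,0.012,0.001,1],
    [0,0,0,0,0.018,0.001,1],
    [0,0,0,0,0.018,0.001,1]
  ]
}}

```text
clock: 5.12
eef_pos: [493.4, -145.4, 20.3]
tcp_rot: [-3.141, 0.001, 2.953]
contact_force: [0.6, -4.4, 3.9]
opening: -0.003
grasp_force: 3.3
```

Run:
```python
from h import *
rows([-25,-81,20]);track()
```

```text
at jig [-24.6 -81.7  20.3] F [ 1.4 -4.2  3.9] open -0.0 t 5.12 yaw [-3.141e+00  1.000e-03  2.953e+00]
[-25, -81, 20] [ 493.2 -144.7   20. ] -> [-0.0001, 0.0003, -0.0001] [0.002, 0.003, 0.001]
top jig shift FL,FR,HL,HR: [[-5.1, 10.9], [1.9, 9.0], [-5.9, 9.0], [-13.4, 4.6]] [16.0, 13.0, 49.0, 74.0]
side jig shift FL,FR,HL,HR: [[-5.5, 8.8], [1.0, 11.2], [-56.7, 22.4], [-34.5, 24.4]] [12.0, 3.0, 20.0, 76.0]
```

Request:
{"fn": "carry_out", "kwargs": {
  "series": [
    [0,0,0,0,-0.06,0,1],
    [0,0,0,0,-0.12,0,1],
    [0,0,0,0.1,-0.12,-0.22,1],
    [0,0,0,0.3,-0.12,-0.4,0],
    [0,0,0,0.5,0,-0.4,-1],
    [0,0,0,0.5,0.15,-0.4,-1],
    [0,0,0,0.5,0.33,-0.4,-1],
    [0,0,0,0.5,0.33,-0.4,-1]
  ]
}}

```text
clock: 6.22
eef_pos: [385.5, -39.2, 120.0]
tcp_rot: [3.141, -0.0, 2.956]
contact_force: [-0.4, -0.5, 0.4]
opening: 0.996
grasp_force: 0.0
```

Run:
```python
from h import *
rows([-105,0,60],[-105,0,17]);track("a")
for n,o,s in(("top",(280,185),4.5),("side",(180,225),5)):
    a=cv2.imread(f"pics/a_{n}.png")[o[1]:o[1]+(130 if n=="top" else 120),o[0]:o[0]+(145 if n=="top" else 130)]
    cv2.imwrite(f"pics/a_{n}c.png",cv2.resize(a,None,fx=s,fy=s,interpolation=cv2.INTER_CUBIC))
```

```text
at jig [-150.5    2.5  120. ] F [-0.3 -0.6  0.4] open 1.0 t 6.22 yaw [ 3.141 -0.     2.956]
[-105, 0, 60] [429.8 -50.2  60. ] -> [0.0001, -0.0001, 0.0008] [-0.182, -0.011, 0.24]
[-105, 0, 17] [429.8 -50.2  17. ] -> [0.0001, -0.0001, 0.0008] [-0.182, -0.011, 0.412]
top jig shift FL,FR,HL,HR: [[-5.4, 10.7], [1.4, 9.5], [-4.8, 8.5], [-1.0, 8.4]] [11.0, 9.0, 11.0, 12.0]
side jig shift FL,FR,HL,HR: [[-4.9, 8.9], [1.3, 10.5], [-4.3, 7.7], [-0.5, 8.8]] [9.0, 6.0, 8.0, 8.0]
```

View pics/a_sidec.png

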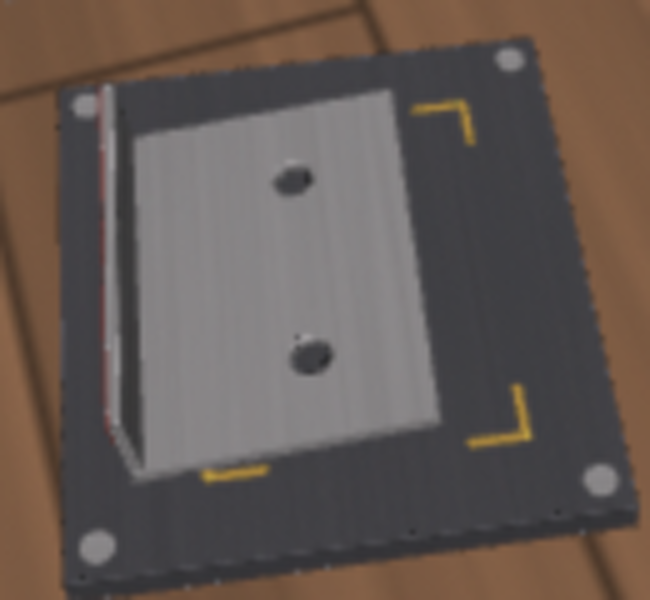

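The side view shows the bracket now parallel to the marks. The holes are at about full-image (row 260, col 238) and (row 296, col 242), roughly 27 mm back and 0.6 mm to the side. Next I'll push forward with both open fingers on the upright.

Request:
{"fn": "carry_out", "kwargs": {
  "series": [
    [0,0,0.001,-0.09,-0.01,0.12,-1],
    [0,0,0.001,-0.18,-0.01,0.24,-1],
    [0,0,0.001,-0.18,-0.01,0.34,-1],
    [0,0,0.001,-0.18,-0.01,0.41,-1],
    [0,0,0.001,-0.18,-0.01,0.41,-1],
    [0,0,0.001,-0.18,-0.01,0.41,-1]
  ]
}}

```text
clock: 7.08
eef_pos: [429.4, -52.3, 17.9]
tcp_rot: [-3.142, 0.0, 2.949]
contact_force: [0.2, -0.5, 0.7]
opening: 1.001
grasp_force: 0.0
```

Run:
```python
from h import *
rows([-90,0,17],[-80,0,17])
```

```text
at jig [-104.9   -2.2   17.9] F [ 0.2 -0.4  0.7] open 1.0 t 7.08 yaw [-3.142  0.     2.949]
[-90, 0, 17] [444.5 -53.   17. ] -> [-0.0, 0.0, -0.0014] [-0.06, 0.009, 0.004]
[-80, 0, 17] [454.3 -54.8  17. ] -> [-0.0, 0.0, -0.0014] [-0.1, 0.009, 0.004]
```

Request:
{"fn": "carry_out", "kwargs": {
  "series": [
    [0,0,-0.001,-0.03,0.008,0,-1],
    [0,0,-0.001,-0.05,0.008,0,-1],
    [0,0,-0.001,-0.065,0.008,0,-1],
    [0,0,-0.001,-0.08,0.008,0,-1],
    [0,0,-0.001,-0.095,0.008,0,-1],
    [0,0,-0.001,-0.11,0.008,0,-1],
    [0,0,-0.001,-0.11,0.008,0,-1]
  ]
}}

```text
clock: 7.95
eef_pos: [454.0, -54.4, 17.2]
tcp_rot: [-3.141, -0.005, 2.954]
contact_force: [-8.3, 1.5, 4.9]
opening: 1.002
grasp_force: 4.0
```

Run:
```python
from h import *
rows([-66,0,17]);track("b")
```

```text
at jig [-80.4   0.4  17.2] F [-8.4 -0.1  4.9] open 1.0 t 7.95 yaw [-3.141 -0.005  2.954]
[-66, 0, 17] [468.1 -57.5  17. ] -> [-0.0001, -0.0017, 0.0] [-0.057, -0.002, 0.0]
top jig shift FL,FR,HL,HR: [[3.7, 11.6], [13.4, 10.0], [4.8, 8.9], [9.2, 8.7]] [16.0, 14.0, 11.0, 12.0]
side jig shift FL,FR,HL,HR: [[4.5, 9.9], [12.1, 12.9], [4.9, 8.6], [10.1, 10.1]] [10.0, 7.0, 2.0, 2.0]
```

Request:
{"fn": "carry_out", "kwargs": {
  "series": [
    [0,0,0,-0.01,-0.001,0,-1],
    [0,0,0,-0.02,-0.001,0,-1],
    [0,0,0,-0.03,-0.001,0,-1],
    [0,0,0,-0.04,-0.001,0,-1],
    [0,0,0,-0.048,-0.001,0,-1],
    [0,0,0,-0.048,-0.001,0,-1]
  ]
}}

```text
clock: 8.8
eef_pos: [469.1, -57.3, 17.7]
tcp_rot: [3.142, 0.001, 2.954]
contact_force: [0.1, -0.1, -0.2]
opening: 1.002
grasp_force: 0.0
```

Run:
```python
from h import *
rows([-62,0,17]);track("c")
```

```text
at jig [-65.    0.3  17.7] F [ 0.1 -0.1 -0.2] open 1.0 t 8.8 yaw [3.142e+00 1.000e-03 2.954e+00]
[-62, 0, 17] [472.  -58.2  17. ] -> [0.0, 0.0003, -0.0] [-0.012, -0.001, 0.003]
top jig shift FL,FR,HL,HR: [[24.1, 16.7], [32.7, 11.1], [21.0, 10.7], [25.6, 11.7]] [19.0, 8.0, 27.0, 30.0]
side jig shift FL,FR,HL,HR: [[22.6, -0.4], [34.2, -1.4], [18.5, 2.8], [25.0, 4.9]] [6.0, 5.0, 12.0, 13.0]
```

Contact force has gone to zero and the apparent shift jumped, so the front has dropped. I'll back off and check.

Request:
{"fn": "carry_out", "kwargs": {
  "series": [
    [0,0,0,0.06,0,0,-1],
    [0,0,0,0.12,0,-0.05,-1],
    [0,0,0,0.25,0,-0.3,-1],
    [0,0,0,0.4,0,-0.5,-1],
    [0,0,0,0.5,0,-0.5,-1],
    [0,0,0,0.5,0,-0.5,-1]
  ]
}}

```text
clock: 9.65
eef_pos: [343.2, -33.5, 142.9]
tcp_rot: [3.142, 0.0, 2.954]
contact_force: [-0.4, 0.0, -0.6]
opening: 0.996
grasp_force: 0.0
```

Run:
```python
from h import *
rows([-62,0,17]);track("d")
cr=[]
for n,o,s in(("top",(280,185),4.5),("side",(180,225),5)):
    a=cv2.imread(f"pics/d_{n}.png")[o[1]:o[1]+(130 if n=="top" else 120),o[0]:o[0]+(145 if n=="top" else 130)]
    cv2.imwrite(f"pics/d_{n}c.png",cv2.resize(a,None,fx=s,fy=s,interpolation=cv2.INTER_CUBIC))
# predicted seated positions in crops
v=[*jg(J,[-47,0,15])[:2],J[2],0.]
print((np.array(proj("top",brk(v,BP))-[280,185])*4.5).round().tolist());print((np.array(proj("side",brk(v,BP))-[180,225])*5).round().tolist())
```

```text
at jig [-193.2    0.2  142.9] F [-0.4 -0.1 -0.6] open 1.0 t 9.65 yaw [3.142 0.    2.954]
[-62, 0, 17] [472.  -58.2  17. ] -> [0.0, 0.0001, 0.0] [-0.525, -0.001, 0.504]
top jig shift FL,FR,HL,HR: [[23.7, 16.3], [32.3, 11.4], [20.9, 10.8], [25.6, 11.7]] [17.0, 5.0, 21.0, 24.0]
side jig shift FL,FR,HL,HR: [[23.0, 0.1], [34.5, -1.9], [18.5, 2.7], [25.0, 4.9]] [8.0, 6.0, 16.0, 18.0]
[[187.0, 118.0], [519.0, 178.0], [248.0, 227.0], [425.0, 259.0], [148.0, 367.0], [497.0, 432.0]]
[[454.0, 101.0], [515.0, 425.0], [359.0, 182.0], [384.0, 356.0], [176.0, 76.0], [198.0, 413.0]]
```

View pics/d_sidec.png

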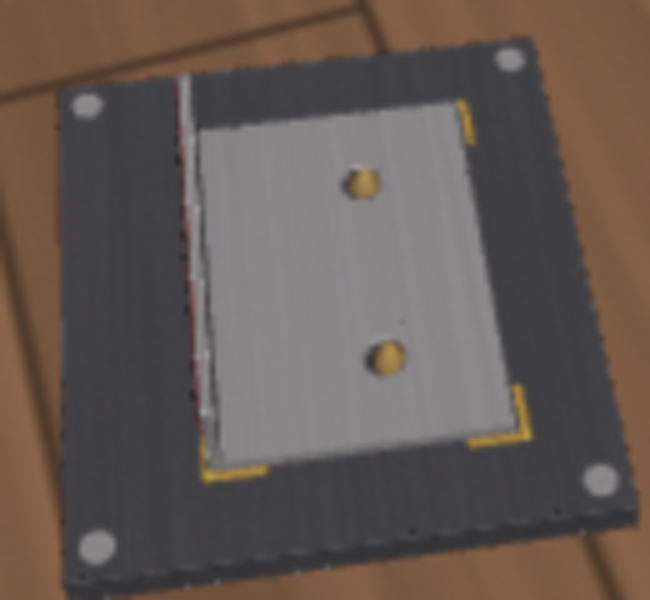

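View pics/d_topc.png

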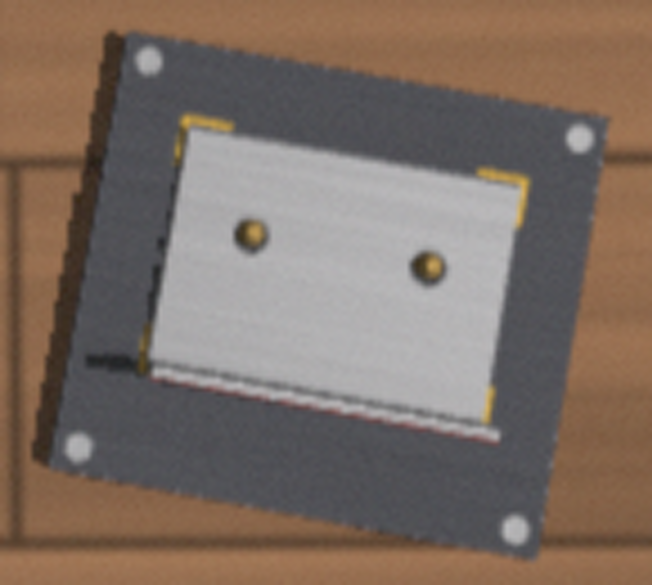

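Both views show brass pins standing through both holes, at full-image top (row 237, col 335) and (row 244, col 375). The outline is evenly framed by the marks. I'll refit to check tilt and offset.

Run:
```python
from h import *
t=lambda p:uncrop(p,280,185,4.5); s=lambda p:uncrop(p,180,225,5)
obs={"top":(t([[128,33],[608,118],[537,558],[52,465],[183,116],[530,180]]),t([[189,127],[523,186],[250,236],[428,268],[151,376],[498,440]])),
"side":(s([[530,38],[637,512],[66,585],[58,90],[465,100],[530,438]]),s([[459,101],[514,430],[361,184],[386,358],[179,76],[197,412]]))}
x,e=fit(obs);report(x[:3],x[3:7]);print(np.round(e[4:],1))
```

```text
jig [ 5.32673e+02 -6.98920e+01 -1.88000e-01] brk rear [ 4.85544e+02 -6.05790e+01 -1.93000e-01 -2.00000e-03] relyaw -0.0045
hole-pin in jig frame [[-0.9, 0.0, -0.1], [-1.2, 0.0, -0.1]]
seated rear world [486.5 -61.1  15. ]
[-0.1 -0.5  0.5 -0.1  0.2  0.8 -0.8  1.   0.8 -0.2 -1.  -0.8  0.3 -0.3
 -0.2  0.3  0.1 -0.3 -0.  -0.  -0.3 -0.5  0.1  0.1  0.4 -0.3  0.6 -0.7
 -1.1  0.6 -0.4 -0.3  0.4  1.   0.1 -0.2 -0.5  0.4  0.2 -0.5 -0.  -0.1
 -0.3 -0.  -0.2  0.1  0.2  0.5]
```

The refit gives tilt of about 0 and both holes within 1.2 mm of their pins, inside the 1.5 mm clearance. The arm is clear, so I'm handing it in.

```bash
python3 -c "
from rig import r
print(r.sign_off())"
```

```text
the job is handed in; nothing more can be done
None
```

The bracket is seated flat with both holes over the jig's pins (about 1 mm off-centre, tilt about 0 by my last camera fit), the arm is clear, and I've handed the job in; the hand-in call returned no verdict.

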